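# Hold the laundry scale's beam level

## Task

Weigh the lidded tub that sits on the pan of the spring-lever scale: push the red grip of the hand lever over to the tail side until the beam comes off its stop and the red pointer stands level in the green band, and hold it there without a break for at least eight seconds so that the dial can be read. Work the beam through the lever only, do not let the beam bang onto its stops, leave pan, tub and the other things on the worktop untouched, and finish while still holding the lever with the pointer in the green band.

Things in the scene. Friction and masses are not known exactly. Their poses are not given: they have to be found in the camera images.
- scale: blue counter scale fixed to the worktop, base 200 x 540 mm, 30 mm high. Origin on the worktop under the pivot; x away from its front, y along the beam to the pan, z up. Pivot axis along x at height 150 mm. Pan at y = +160 mm; tail guide with green-banded white posts and the stops at y = -352 mm. Round white dial (174 mm, its face at x = -106 mm) round the pivot axis, behind the lever
- tilt (a joint): tilt of the beam, rad: 0 level, positive is pan up, pointer down. Green band -0.07 to +0.07. Stops at -0.16 (pan down, its start) and +0.16; meeting a stop at under 0.3 rad/s is gentle. Inertia with all it carries 0.085 kg m2. Top-heavy: gravity tips it further by 0.53 N m per rad, more than the spring holds. Pivot drag 0.006 N m, damping 0.004 N m s/rad
- beam: aluminium beam bar (10 x 500 x 22 mm) with tail weight, red pointer and, on a stem above the pivot, a brass sensitivity nut. Origin on the pivot axis, y along it to the pan. With the lever held still it does not stay level: it tips over to one stop or the other with a time constant of about 0.8 s, so the lever has to be corrected all the time
- lever (a joint): angle of the hand lever to the beam (not to the scale), rad: 0 idle (its start), when it leans 0.35 rad from the beam's upright to the pan side; growing to the tail side, up to 1.5. A spiral spring joins it to the beam: 0.40 N m per rad, growing angle lifts the pan; damping 0.01 N m s/rad. Level takes 0.71 rad for a 320 g tub, 0.34 for 224 g, 1.21 for 448 g. Let go, it springs back
- knob: red round swivelling grip on the end of the lever, 24 mm thick, 48 mm long along x of the scale, 110 mm from the pivot axis, its middle (the origin) 151 mm in front of the beam; the 5 mm lever blade is behind it. It turns freely on the lever. Height about 250 mm at the start. Pinch it from above across y of the scale; it moves on an arc of 110 mm about the pivot axis, with up to 5 N
- pointer (a point): outer tip of the red pointer at the tail of the beam, 382 mm from the pivot and at its height (150 mm) when level
- pan: round steel pan, 170 mm, on a blue stem at the beam's end, kept level by a link below. Origin at its pin on the beam, 160 mm from the pivot; the floor of the pan is 45 mm above that
- tub: white lidded tub of washing tablets, blue lid, 106 mm wide, 101 mm tall, loose on the pan. Origin mid underside. Nominally 320 g, really 224 to 448 g: this is weighed
- softener: blue bottle 84 mm wide, 200 mm tall, a bystander; origin at the middle of its underside
- stain_remover: white bottle 70 mm wide, 170 mm tall, a bystander; origin at the middle of its underside
- dosing_cup: small orange cup 68 mm wide, 60 mm tall, a bystander; origin at the middle of its underside
- brush: small brush lying on the worktop along x, about 200 mm long, a bystander; origin at the middle of its underside
Mind the look-alikes: they are no part of the job. What is shaped like the tub but black or orange is not meant.

How it is judged:
By the outcome, as a careful person would: the job done as asked, in the order asked, and still so for the second after the job is handed in, while the arm keeps its last pose, push and grip.
It also fails if it takes over 61 s, if anything falls off the work surface, if the arm or the gripper's body presses on something with over 40 N, if the wrist force passes 120 N, or if a joint passes its speed limit or range.

## Robot

A 7-joint arm with a two-finger parallel gripper is mounted at the origin on the work surface. World frame = base frame: x ahead of the robot, y to its left, z up, the work surface at z = 0. Lengths are in m, angles in degrees, forces in N, time in s.
With the tool pointing down it reaches from about 0.4 to 0.875 m from the base axis. Payload 4.4 kg.
Tool frame: the origin (TCP) lies midway between the tips of the shut fingers; the grasp point (between the pads) lies 19 mm behind it (manip.grip_depth is the distance from the TCP to the grasp point, in m); z points along the fingers, y is the line along which they close (so a half turn about z gives the same grasp; the last joint's range is limited). The gripper opens to 85 mm and grips with 20 to 120 N. Pads are 22 mm wide; open, the fingers measure 114 mm over their backs; the gripper's body (76 mm by 85 mm) begins 54 mm behind the grasp point. The pads swing forward as they close: fully open they stand 13 mm farther back than shut.
Start: joints at [-70.749, 36.005, 2.206, 86.941, -1.547, 57.084, -1.146], TCP at [0.254, 0.598, 0.231] pointing down, gripper open.
Joint ranges: [-175.42, 175.42], [-21.48, 121.26], [-71.46, 75.88], [10.55, 141.38], [-63.04, 243.04], [13.31, 113.54], [-168.57, 168.57]. Speed limits (degrees/s): [147.25, 147.25, 180, 180, 180, 180, 180].

## Interface

Orientations are given as [roll, pitch, yaw] about the fixed x, y, z axes, in that order (R = Rz(yaw) Ry(pitch) Rx(roll)).
In Python, from station import manip gives the robot as it stands. The module is installed in compiled form; this text tells all that it offers.
- The arm moves only by the tool servo_tool, never from a script. Its argument "moves" is a list of rows, each an object of numbers: "wx", "wy", "wz": the turn, a rotation vector about the tool's x, y, z in degrees; "x", "y", "z": the shift along the tool's x, y, z in mm; "gripper": the opening, from 0 (shut) to 1 (fully open). In form: [{"wx": .., "wy": .., "wz": .., "x": .., "y": .., "z": .., "gripper": ..}, ...]. A call has 1 to 8 rows; each row shifts and turns the commanded pose from where the row before left it, along the tool's axes as they then stand; what a row does not reach is not made up. A row lasts 1/8 s, in which the tool goes at most 62.5 mm and 10.7 degrees, less where a joint would pass 70% of its speed; a pose out of reach is approached as far as the arm can. A call is refused whole if a number of a shift passes 62.5 or a number of a turn 10.7, either way. A call with a gripper value outside its range is refused whole. The fingers move at their own pace and stop on an object; "grip_force" is the grip in N (left out, the last holds). Time passes only in rows, so rows that do not move let the fingers close. It gives the time, the measured TCP pose, the force, the opening and the grip force at its end, in the units of the state.
- manip.get_state(): the state, without advancing time (a new reading comes with each control period).
- manip.read_camera(name): name is "scene" or "top" or "wrist"; returns the picture (400x640x3 uint8, blue, green, red); there is no depth.
- manip.camera_info(name): a dict with "fx", "fy", "cx", "cy" (pixels), "T" (4x4, takes a point from camera to world coordinates). Camera axes: x right, y down, z forward; pixel columns grow to the right and rows downward; lengths in m; the calibration is good to about 2 mm. A picture is of the moment at which its call begins: read the wrist's pose just before it. camera_info takes no time and is no camera call; for the wrist camera it gives the pose at the moment of the call.
- manip.finish_job(): hands the job in; it is judged then, once.
The state is a dict: "clock": time; "q": joint angles; "qvel": joint speeds; "tau": joint torques, N m; "tcp_pos": TCP position; "tool_rot": TCP orientation; "force": force on the tool from outside, world axes, zero at the start; "moment": the same for the moment, N m; "finger_gap": finger opening in m; "grip_force": force on a finger pad.
Only numpy, scipy, OpenCV 4.12 (cv2) and the standard library are available. Lean on these libraries where they do the work, as an engineer would, in place of code of your own. Each camera call takes 0.05 s, during which the arm holds its last target. There are 200 camera calls.

## Working session

There is one attempt and no reset: what is moved stays moved. The work goes in short steps, Python scripts to look and compute and a tool call to move; the robot and the scene stay as the last step left them, time stands still between calls to the robot, and variables do not carry over. Pictures are saved under pics/ and viewed, at most 10 in all, crops included, and the job is handed in when it is done.

Besides the shell and the picture viewer there is one more tool, called as name(argument=value, ...) on one line, values as JSON. servo_tool: Moves the arm, as the interface text tells. Its arguments: {"type":"object","properties":{"moves":{"type":"array"},"grip_force":{"type":"number"}},"required":["moves"]}

```bash
mkdir -p pics; python3 - <<'E'
from station import manip
import cv2,numpy as np
s=manip.get_state();print({k:np.round(v,3).tolist() for k,v in s.items()})
for n in("scene","top"):
    cv2.imwrite(f"pics/{n}0.png",manip.read_camera(n));i=manip.camera_info(n);print(n,i["fx"],i["fy"],i["cx"],i["cy"],np.round(i["T"],3).tolist())
print(manip.grip_depth)
E
```

```text
{'clock': 0.0, 'q': [-70.749, 36.06, 2.2, 86.996, -1.55, 57.082, -1.147], 'qvel': [-0.081, 0.018, 0.078, -0.043, -0.11, 0.061, -0.038], 'tau': [-0.0, -56.341, 1.226, -19.344, 0.011, 0.011, -0.0], 'tcp_pos': [0.254, 0.598, 0.23], 'tool_rot': [-179.891, -0.002, 156.978], 'force': [0.825, 0.582, -0.328], 'moment': [-0.013, 0.027, -0.022], 'grip_force': 0.0, 'finger_gap': 0.086}
scene 392.594216090608 392.594216090608 319.3129628440511 203.2601490955082 [[0.384, 0.733, -0.561, 1.376], [0.923, -0.301, 0.239, -0.3], [0.007, -0.61, -0.793, 1.308], [0.0, 0.0, 0.0, 1.0]]
top 377.13511783320365 377.13511783320365 318.49359425556537 202.9352135650587 [[0.008, -0.984, 0.178, 0.276], [-1.0, -0.007, 0.006, 0.056], [-0.005, -0.178, -0.984, 1.714], [0.0, 0.0, 0.0, 1.0]]
0.0187
```

View pics/scene0.png

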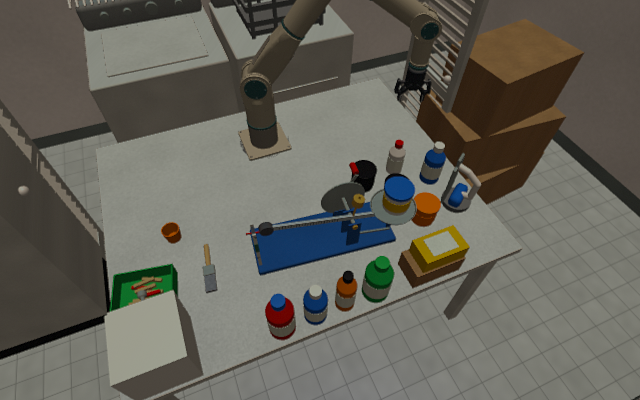

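View pics/top0.png

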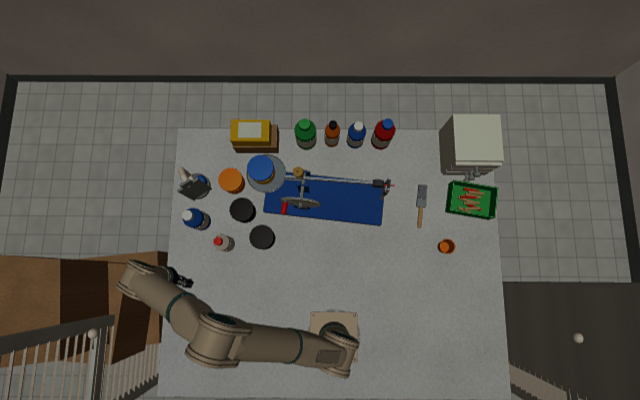

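Scene: the blue scale lies with its front towards the robot and the tub on the pan at +y, top (262,170). Red candidates for the grip in the top view:
- (284,207): bar in front of the dial, at scene (354,168). This fits the description.
- (221,242): red cap of the white bottle.
- (385,135): red bottle.
- (390,183): pointer tip.
- (470,200): tray contents.

I choose (284,207).

```bash
cat > h.py <<'E'
from station import manip
import cv2,numpy as np
def ray(n,p):
    i=manip.camera_info(n);T=np.array(i["T"])
    d=T[:3,:3]@np.array([(p[0]-i["cx"])/i["fx"],(p[1]-i["cy"])/i["fy"],1]);return T[:3,3],d/np.linalg.norm(d)
def onz(n,p,z):
    o,d=ray(n,p);return o+d*(z-o[2])/d[2]
def tri(r):
    A=sum(np.eye(3)-np.outer(d,d) for o,d in r);b=sum((np.eye(3)-np.outer(d,d))@o for o,d in r)
    return np.linalg.solve(A,b)
def red(im,roi):
    x0,y0,x1,y1=roi;h=cv2.cvtColor(im,cv2.COLOR_BGR2HSV)
    m=(((h[...,0]<7)|(h[...,0]>172))&(h[...,1]>150)&(h[...,2]>60)).astype(np.uint8)
    k=np.zeros_like(m);k[y0:y1,x0:x1]=m[y0:y1,x0:x1]
    n,l,s,c=cv2.connectedComponentsWithStats(k)
    return [(c[j].round(1).tolist(),s[j].tolist()) for j in range(1,n) if s[j][4]>3]
E
python3 - <<'E'
from h import *
t=cv2.imread("pics/top0.png");s=cv2.imread("pics/scene0.png")
a=red(t,(275,195,300,225));b=red(s,(335,150,375,190));print(a,b)
print("knob",tri([ray("top",a[0][0]),ray("scene",b[0][0])]))
pa=red(t,(375,170,400,195));pb=red(s,(240,220,275,250));print(pa,pb)
h=cv2.cvtColor(t,cv2.COLOR_BGR2HSV);m=((abs(h[...,0].astype(int)-110)<12)&(h[...,1]>150)).astype(np.uint8)*255
k=np.zeros_like(m);k[165:230,255:395]=m[165:230,255:395]
k=cv2.morphologyEx(k,cv2.MORPH_CLOSE,np.ones((5,5)))
c=max(cv2.findContours(k,0,2)[0],key=cv2.contourArea)
for p in cv2.approxPolyDP(c,4,True)[:,0]:print(p,onz("top",p,0.03).round(3))
cr=np.vstack([cv2.resize(t[160:235,250:410],None,fx=4.5,fy=4,interpolation=2),cv2.resize(s[150:225,240:400],None,fx=4.5,fy=4,interpolation=2)[:300]])
cv2.imwrite("pics/c1.png",cr)
E
```

```text
[([283.8, 207.4], [281, 202, 7, 12, 63])] [([353.6, 167.7], [350, 162, 9, 12, 67])]
knob [0.52206237 0.2006689  0.24893762]
[([384.8, 184.4], [384, 184, 3, 2, 5])] [([248.1, 233.1], [246, 233, 6, 2, 7]), ([256.5, 232.0], [255, 232, 4, 1, 4])]
[266 193] [0.625 0.307 0.03 ]
[264 211] [0.542 0.313 0.03 ]
[279 213] [0.534 0.245 0.03 ]
[281 196] [0.612 0.238 0.03 ]
[318 200] [0.595 0.069 0.03 ]
[320 206] [0.567 0.06  0.03 ]
[300 209] [0.553 0.15  0.03 ]
[288 204] [0.575 0.205 0.03 ]
[287 214] [0.529 0.209 0.03 ]
[380 224] [ 0.487 -0.21   0.03 ]
[380 187] [ 0.657 -0.214  0.03 ]
[330 182] [0.679 0.015 0.03 ]
[329 177] [0.703 0.02  0.03 ]
[304 171] [0.73  0.135 0.03 ]
[304 182] [0.678 0.134 0.03 ]
[284 181] [0.682 0.226 0.03 ]
```

View pics/c1.png

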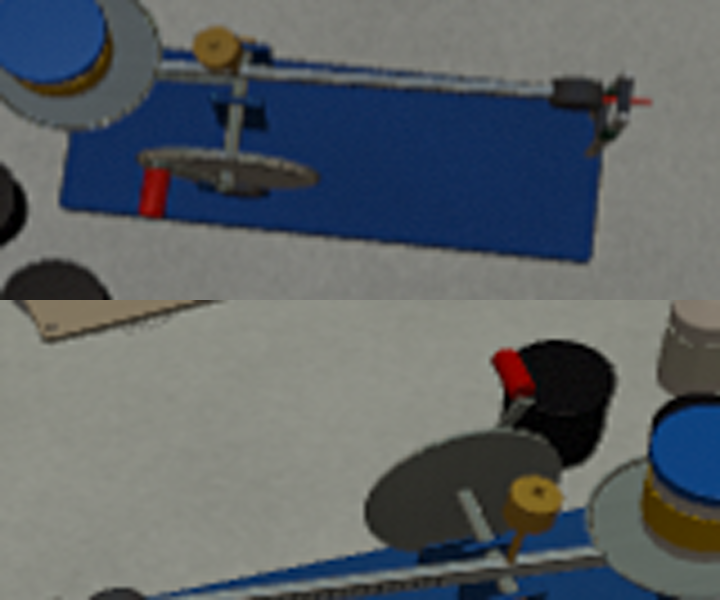

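The crop confirms it: a red cylindrical grip at top (284,207), on a blade in front of the grey dial, leaning to the pan side. The triangulated height is 0.249 m against an expected 0.246 m. The scale's yaw is about -6°. Moving above it now.

servo_tool(moves=[{"z": -60, "wz": -8.5, "gripper": 0.65}, {"z": -60, "wz": -8.5}, {"x": -38, "y": -46}, {"x": -38, "y": -46}, {"x": -38, "y": -46}, {"x": -38, "y": -46}, {"x": -38, "y": -46}, {"x": -38, "y": -46}], grip_force=30)

```text
invalid input at $.moves[0]: expected keys wx, wy, wz, x, y, z, gripper
```

```bash
cat >> h.py <<'E'
def todo(p,yaw=None):
    s=manip.get_state();from scipy.spatial.transform import Rotation as R
    M=R.from_euler("xyz",s["tool_rot"],degrees=True).as_matrix()
    print(s["clock"],np.round(s["tcp_pos"],4),np.round(s["tool_rot"],1),"force",np.round(s["force"],1),"gap",s["finger_gap"],"tool mm",(M.T@(np.array(p)-s["tcp_pos"])*1000).round(1))
YW=np.radians(-6.0);RS=np.array([[np.cos(YW),-np.sin(YW),0],[np.sin(YW),np.cos(YW),0],[0,0,1]])
OS=np.array([.6665,.1314,0])
def w(p):return OS+RS@np.array(p)
def px(n,P):
    i=manip.camera_info(n);T=np.array(i["T"]);c=T[:3,:3].T@(np.array(P)-T[:3,3]);return np.array([i["fx"]*c[0]/c[2]+i["cx"],i["fy"]*c[1]/c[2]+i["cy"]])
E
python3 - <<'E'
from h import *
todo((.522,.2007,.30))
for a in(-.16,0,.1):
    P=w((0,-.382*np.cos(a),.15-.382*np.sin(a)));print(a,P,px("scene",P),px("top",P))
s=cv2.imread("pics/scene0.png")
for y in range(228,238):print([tuple(map(int,s[y,x])) for x in range(243,260,1)])
E
```

```text
0.1 [0.254  0.5977 0.2305] [-179.9    0.   157. ] force [-0.5 -0.3  0.5] gap 0.08539860660286464 tool mm [-402.  -260.7  -69. ]
-0.16 [ 0.62708014 -0.24365491  0.21085955] [246.08901845 234.39189056] [394.41059059 184.48311941]
0 [ 0.62657013 -0.24850736  0.15      ] [247.1751316  244.40315375] [392.79097266 187.85595643]
0.1 [ 0.62676961 -0.24660941  0.11186363] [249.2165499  249.98224848] [390.69401573 189.71941766]
[(130, 139, 136), (130, 139, 138), (128, 137, 134), (126, 136, 134), (128, 137, 135), (130, 140, 138), (128, 136, 134), (91, 92, 88), (52, 50, 49), (53, 51, 49), (57, 54, 51), (84, 72, 61), (104, 85, 69), (100, 64, 37), (94, 47, 10), (57, 32, 17), (31, 33, 38)]
[(128, 137, 136), (130, 139, 137), (130, 139, 137), (130, 138, 136), (130, 138, 137), (133, 142, 141), (130, 138, 136), (95, 81, 68), (54, 50, 48), (53, 52, 51), (57, 51, 48), (81, 53, 36), (100, 52, 13), (99, 53, 15), (99, 54, 16), (80, 44, 18), (28, 32, 35)]
[(132, 140, 139), (133, 141, 140), (130, 139, 137), (129, 137, 135), (129, 138, 135), (130, 138, 137), (122, 128, 125), (86, 45, 12), (68, 53, 42), (55, 54
[... 1230 characters left out ...]
 142), (134, 143, 138), (97, 96, 88), (90, 62, 42), (107, 118, 113), (109, 118, 119), (89, 99, 100), (73, 78, 81), (84, 51, 23), (100, 55, 18), (99, 55, 18), (100, 56, 19)]
[(132, 140, 139), (131, 140, 138), (133, 141, 139), (136, 145, 142), (136, 144, 142), (134, 143, 141), (136, 145, 144), (130, 138, 136), (77, 40, 11), (59, 53, 48), (54, 63, 70), (51, 59, 65), (56, 60, 64), (78, 54, 38), (101, 56, 18), (98, 55, 17), (98, 55, 19)]
[(133, 142, 140), (131, 139, 138), (133, 141, 139), (134, 143, 140), (133, 141, 140), (132, 141, 139), (133, 142, 141), (127, 134, 132), (77, 52, 33), (74, 56, 45), (53, 63, 69), (41, 46, 50), (34, 38, 42), (54, 37, 24), (102, 56, 16), (98, 54, 18), (97, 55, 18)]
```

servo_tool(moves=[{"wx": 0, "wy": 0, "wz": -8.5, "x": 0, "y": 0, "z": -60, "gripper": 0.65}, {"wx": 0, "wy": 0, "wz": -8.5, "x": 0, "y": 0, "z": -60, "gripper": 0.65}, {"wx": 0, "wy": 0, "wz": 0, "x": -38, "y": -46, "z": 0, "gripper": 0.65}, {"wx": 0, "wy": 0, "wz": 0, "x": -38, "y": -46, "z": 0, "gripper": 0.65}, {"wx": 0, "wy": 0, "wz": 0, "x": -38, "y": -46, "z": 0, "gripper": 0.65}, {"wx": 0, "wy": 0, "wz": 0, "x": -38, "y": -46, "z": 0, "gripper": 0.65}, {"wx": 0, "wy": 0, "wz": 0, "x": -38, "y": -46, "z": 0, "gripper": 0.65}, {"wx": 0, "wy": 0, "wz": 0, "x": -38, "y": -46, "z": 0, "gripper": 0.65}], grip_force=30)

```text
clock: 1.1
tcp_pos: [0.4526, 0.298, 0.3511]
tool_rot: [-180.0, -0.0, 174.0]
force: [0.4, 0.9, 0.6]
finger_gap: 0.0554
grip_force: 0.0
```

servo_tool(moves=[{"wx": 0, "wy": 0, "wz": 0, "x": -26, "y": -30, "z": 0, "gripper": 0.65}, {"wx": 0, "wy": 0, "wz": 0, "x": -26, "y": -30, "z": 0, "gripper": 0.65}, {"wx": 0, "wy": 0, "wz": 0, "x": -26, "y": -29, "z": 20, "gripper": 0.65}, {"wx": 0, "wy": 0, "wz": 0, "x": 0, "y": 0, "z": 20, "gripper": 0.65}, {"wx": 0, "wy": 0, "wz": 0, "x": 0, "y": 0, "z": 0, "gripper": 0.65}])

```text
clock: 1.72
tcp_pos: [0.5191, 0.2025, 0.3096]
tool_rot: [-179.9, -0.2, 173.9]
force: [-1.1, -0.2, -0.1]
finger_gap: 0.0553
grip_force: 0.0
```

```bash
python3 - <<'E'
from h import *
todo(w((-.151,.0537,.246-.019)))
i=manip.camera_info("wrist");im=manip.read_camera("wrist");cv2.imwrite("pics/w1.png",im)
s=manip.read_camera("scene");cv2.imwrite("pics/s1.png",s)
r=red(im,(0,0,640,400));print(r,px("wrist",w((-.151,.0537,.246))))
for c,_ in r:print(c,onz("wrist",c,.250))
E
```

```text
1.725 [0.5191 0.2025 0.3096] [-179.9   -0.2  173.9] force [-1.1 -0.2 -0.1] gap 0.05532701638542174 tool mm [-3.4 -1.4 82.6]
[([616.0, 23.4], [589, 0, 51, 47, 1860]), ([319.8, 221.4], [304, 189, 32, 67, 1955])] [312.85627481 221.09031473]
[616.0, 23.4] [0.40999539 0.39979406 0.25      ]
[319.8, 221.4] [0.52112444 0.20602536 0.25      ]
```

View pics/w1.png

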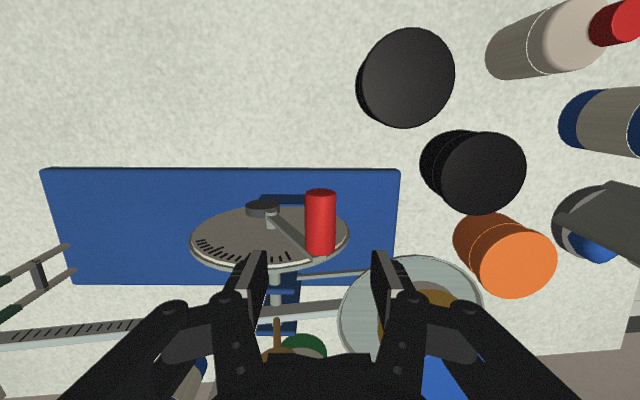

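The wrist view shows the grip at (320,221) between the fingers, standing along scale x. Descending to pinch it.

servo_tool(moves=[{"wx": 0, "wy": 0, "wz": 0, "x": -2, "y": 1.5, "z": 27, "gripper": 0.65}, {"wx": 0, "wy": 0, "wz": 0, "x": 0, "y": 0, "z": 30, "gripper": 0.65}, {"wx": 0, "wy": 0, "wz": 0, "x": 0, "y": 0, "z": 25, "gripper": 0.65}, {"wx": 0, "wy": 0, "wz": 0, "x": 0, "y": 0, "z": 0, "gripper": 0.4}, {"wx": 0, "wy": 0, "wz": 0, "x": 0, "y": 0, "z": 0, "gripper": 0.2}, {"wx": 0, "wy": 0, "wz": 0, "x": 0, "y": 0, "z": 0, "gripper": 0}, {"wx": 0, "wy": 0, "wz": 0, "x": 0, "y": 0, "z": 0, "gripper": 0}, {"wx": 0, "wy": 0, "wz": 0, "x": 0, "y": 0, "z": 0, "gripper": 0}], grip_force=25)

```text
clock: 2.82
tcp_pos: [0.523, 0.2056, 0.2304]
tool_rot: [179.9, 0.1, 174.0]
force: [-0.1, 3.1, 4.8]
finger_gap: 0.023
grip_force: 26.8
```

```bash
cat >> h.py <<'E'
def tilt(n=1):
    out=[]
    for k in range(n):
        s=manip.read_camera("scene").astype(float);R=np.clip(s[...,2]-np.maximum(s[...,0],s[...,1])-15,0,None)
        R[:,:244]=0;R[:,251]=0;A=R[225:262,244:251]
        v=A.sum(1);v0=v.argmax();sl=slice(max(0,v0-3),v0+4)
        row=(v[sl]*np.arange(225,262)[sl]).sum()/max(v[sl].sum(),1);out.append((round(row,2),int(v[sl].sum())))
    return out
E
python3 - <<'E'
from h import *
todo(w((-.151,.0537,.246-.019)));print(tilt(2));s=manip.get_state();print(np.round(s["moment"],2),s["grip_force"])
E
```

```text
2.825 [0.523  0.2056 0.2304] [1.799e+02 1.000e-01 1.740e+02] force [-0.1  3.1  4.8] gap 0.02303202557887505 tool mm [ 0.5 -5.1  3.4]
[(np.float64(233.09), 573), (np.float64(233.09), 571)]
[ 0.71  0.19 -0.01] 26.871776282787323
```

servo_tool(moves=[{"wx": 0, "wy": 0, "wz": 0, "x": 0, "y": -9.9, "z": -5.9, "gripper": 0}, {"wx": 0, "wy": 0, "wz": 0, "x": 0, "y": -10.3, "z": -4.9, "gripper": 0}, {"wx": 0, "wy": 0, "wz": 0, "x": 0, "y": -10.6, "z": -2.8, "gripper": 0}, {"wx": 0, "wy": 0, "wz": 0, "x": 0, "y": -10.9, "z": -1.8, "gripper": 0}, {"wx": 0, "wy": 0, "wz": 0, "x": 0, "y": -11, "z": -0.7, "gripper": 0}, {"wx": 0, "wy": 0, "wz": 0, "x": 0, "y": 0, "z": 0, "gripper": 0}])

```text
clock: 3.68
tcp_pos: [0.5168, 0.1501, 0.2459]
tool_rot: [-180.0, 0.0, 173.9]
force: [0.1, 2.4, 6.7]
finger_gap: 0.023
grip_force: 27.0
```

```bash
cat >> h.py <<'E'
AS=np.linspace(-.2,.2,41);RW=[px("scene",w((0,-.382*np.cos(a),.15-.382*np.sin(a))))[1] for a in AS]
OFF=233.09-np.interp(-.16,AS,RW)
P0=np.array([.523,.2056,.2304])
def look(n=2):
    """log lines: clock, phi, tilt"""
    L=[]
    for k in range(n):
        s=manip.get_state();r,a=tilt(1)[0]
        d=RS.T@(np.array(s["tcp_pos"])-P0);y=.0537+d[1];z=.096+d[2]
        L.append((s["clock"],np.arctan2(-y,z),np.interp(r-OFF,RW,AS)))
        print("t%.2f phi %.3f rad %.4f tilt %.3f area %d"%(L[-1][0],L[-1][1],np.hypot(y,z),L[-1][2],a),"F",np.round(RS.T@s["force"],1),"x %.1f"%(d[0]*1e3))
    with open("log.txt","a") as f:
        for l in L:f.write("%.4f %.4f %.4f\n"%l)
E
python3 -c "
from h import *
look()"
```

```text
t3.67 phi 0.019 rad 0.1116 tilt -0.160 area 540 F [-0.1  2.4  6.7] x -0.4
t3.73 phi 0.013 rad 0.1115 tilt -0.160 area 543 F [0.7 2.6 6.7] x -0.4
```

servo_tool(moves=[{"wx": 0, "wy": 0, "wz": 0, "x": 0, "y": -4.4, "z": -2, "gripper": 0}, {"wx": 0, "wy": 0, "wz": 0, "x": 0, "y": -4.4, "z": 0.4, "gripper": 0}])

```text
clock: 4.03
tcp_pos: [0.5158, 0.1421, 0.2459]
tool_rot: [-179.9, -0.0, 173.9]
force: [4.3, 2.2, -7.9]
finger_gap: 0.0232
grip_force: 26.1
```

```bash
python3 -c "
from h import *
look()"
```

```text
t4.03 phi 0.092 rad 0.1120 tilt -0.160 area 542 F [ 4.   2.6 -7.9] x -0.5
t4.08 phi 0.097 rad 0.1120 tilt -0.160 area 541 F [ 3.3  1.7 -9.8] x -0.5
```

servo_tool(moves=[{"wx": 0, "wy": 0, "wz": 0, "x": 0, "y": -4.4, "z": 1.3, "gripper": 0}, {"wx": 0, "wy": 0, "wz": 0, "x": 0, "y": -4.3, "z": 0.9, "gripper": 0}])

```text
clock: 4.38
tcp_pos: [0.5151, 0.1345, 0.245]
tool_rot: [180.0, 0.0, 174.0]
force: [2.3, 2.5, -1.2]
finger_gap: 0.0228
grip_force: 26.5
```

```bash
python3 -c "
from h import *
look()"
```

```text
t4.38 phi 0.160 rad 0.1121 tilt -0.160 area 542 F [ 2.   2.8 -1.2] x -0.5
t4.42 phi 0.167 rad 0.1121 tilt -0.160 area 541 F [ 2.9  1.2 -3.7] x -0.5
```

servo_tool(moves=[{"wx": 0, "wy": 0, "wz": 0, "x": 0, "y": -4.5, "z": 0.9, "gripper": 0}, {"wx": 0, "wy": 0, "wz": 0, "x": 0, "y": -4.5, "z": 1.2, "gripper": 0}])

```text
clock: 4.72
tcp_pos: [0.5141, 0.1255, 0.2433]
tool_rot: [180.0, 0.0, 174.0]
force: [0.9, 0.9, 4.3]
finger_gap: 0.0229
grip_force: 27.0
```

```bash
python3 -c "
from h import *
look()"
```

```text
t4.72 phi 0.242 rad 0.1122 tilt -0.160 area 543 F [0.8 1.  4.3] x -0.5
t4.78 phi 0.251 rad 0.1122 tilt -0.160 area 541 F [0.1 0.7 2.8] x -0.5
```

servo_tool(moves=[{"wx": 0, "wy": 0, "wz": 0, "x": 0, "y": -4.3, "z": 1, "gripper": 0}, {"wx": 0, "wy": 0, "wz": 0, "x": 0, "y": -4.3, "z": 1.2, "gripper": 0}])

```text
clock: 5.08
tcp_pos: [0.5132, 0.117, 0.241]
tool_rot: [180.0, 0.0, 174.0]
force: [0.1, 2.8, 4.4]
finger_gap: 0.0231
grip_force: 27.1
```

```bash
python3 -c "
from h import *
look()"
```

```text
t5.08 phi 0.321 rad 0.1123 tilt -0.160 area 542 F [-0.2  2.8  4.4] x -0.5
t5.12 phi 0.328 rad 0.1123 tilt -0.160 area 544 F [0.3 1.6 4.7] x -0.6
```

servo_tool(moves=[{"wx": 0, "wy": 0, "wz": 0, "x": 0, "y": -3.8, "z": 1.1, "gripper": 0}, {"wx": 0, "wy": 0, "wz": 0, "x": 0, "y": -3.8, "z": 1.3, "gripper": 0}])

```text
clock: 5.42
tcp_pos: [0.5123, 0.1097, 0.2384]
tool_rot: [180.0, 0.0, 174.0]
force: [0.7, 2.4, 4.1]
finger_gap: 0.023
grip_force: 27.2
```

```bash
cat >> h.py <<'E'
def step(a,ts,R=.112):
    p=a
    for b in ts:
        print("phi %.3f: y %.1f z %.1f"%(b,-1e3*R*(np.sin(b)-np.sin(p)),1e3*R*(np.cos(p)-np.cos(b))));p=b
E
python3 -c "
from h import *
look();step(.4,[.44,.48,.52,.56,.60,.64,.68,.72])"
```

```text
t5.42 phi 0.390 rad 0.1125 tilt -0.160 area 543 F [0.5 2.4 4.1] x -0.6
t5.47 phi 0.397 rad 0.1125 tilt -0.160 area 541 F [-0.4  1.1  3.7] x -0.6
phi 0.440: y -4.1 z 1.8
phi 0.480: y -4.0 z 2.0
phi 0.520: y -3.9 z 2.1
phi 0.560: y -3.8 z 2.3
phi 0.600: y -3.7 z 2.5
phi 0.640: y -3.6 z 2.6
phi 0.680: y -3.5 z 2.7
phi 0.720: y -3.4 z 2.9
```

servo_tool(moves=[{"wx": 0, "wy": 0, "wz": 0, "x": 0, "y": -4.1, "z": 1.5, "gripper": 0}, {"wx": 0, "wy": 0, "wz": 0, "x": 0, "y": -4, "z": 1.8, "gripper": 0}])

```text
clock: 5.78
tcp_pos: [0.5115, 0.1016, 0.2349]
tool_rot: [180.0, 0.0, 174.0]
force: [1.0, 2.1, 3.8]
finger_gap: 0.0236
grip_force: 27.2
```

```bash
python3 -c "
from h import *
look()"
```

```text
t5.78 phi 0.469 rad 0.1126 tilt -0.160 area 541 F [0.7 2.2 3.8] x -0.6
t5.83 phi 0.476 rad 0.1126 tilt -0.160 area 540 F [0.9 1.1 4. ] x -0.6
```

servo_tool(moves=[{"wx": 0, "wy": 0, "wz": 0, "x": 0, "y": -3.9, "z": 1.9, "gripper": 0}, {"wx": 0, "wy": 0, "wz": 0, "x": 0, "y": -3.8, "z": 2.1, "gripper": 0}])

```text
clock: 6.12
tcp_pos: [0.5106, 0.0939, 0.2307]
tool_rot: [180.0, -0.0, 174.0]
force: [0.4, 2.9, 3.6]
finger_gap: 0.0228
grip_force: 27.1
```

```bash
python3 -c "
from h import *
look()"
```

```text
t6.12 phi 0.547 rad 0.1128 tilt -0.160 area 543 F [0.1 3.  3.6] x -0.6
t6.17 phi 0.553 rad 0.1128 tilt -0.160 area 544 F [0.9 2.5 3.9] x -0.7
```

servo_tool(moves=[{"wx": 0, "wy": 0, "wz": 0, "x": 0, "y": -3.7, "z": 2.3, "gripper": 0}, {"wx": 0, "wy": 0, "wz": 0, "x": 0, "y": -3.6, "z": 2.4, "gripper": 0}])

```text
clock: 6.48
tcp_pos: [0.5098, 0.0866, 0.226]
tool_rot: [180.0, -0.0, 174.0]
force: [0.1, 2.6, 3.1]
finger_gap: 0.0235
grip_force: 27.1
```

```bash
python3 -c "
from h import *
look()"
```

```text
t6.47 phi 0.624 rad 0.1129 tilt -0.160 area 540 F [-0.2  2.6  3.1] x -0.7
t6.53 phi 0.630 rad 0.1129 tilt -0.160 area 542 F [0.5 2.6 2.6] x -0.7
```

servo_tool(moves=[{"wx": 0, "wy": 0, "wz": 0, "x": 0, "y": -3.5, "z": 2.6, "gripper": 0}, {"wx": 0, "wy": 0, "wz": 0, "x": 0, "y": -3.4, "z": 2.7, "gripper": 0}])

```text
clock: 6.82
tcp_pos: [0.5091, 0.0797, 0.2207]
tool_rot: [180.0, -0.0, 174.0]
force: [1.0, 2.4, 4.1]
finger_gap: 0.0233
grip_force: 27.1
```

```bash
python3 -c "
from h import *
look();step(.71,[.75,.79,.83,.87,.91,.95,.99])"
```

```text
t6.83 phi 0.702 rad 0.1130 tilt -0.160 area 542 F [0.7 2.5 4.1] x -0.7
t6.88 phi 0.707 rad 0.1130 tilt -0.160 area 540 F [1.4 2.6 3.4] x -0.7
phi 0.750: y -3.3 z 3.0
phi 0.790: y -3.2 z 3.1
phi 0.830: y -3.1 z 3.2
phi 0.870: y -3.0 z 3.4
phi 0.910: y -2.8 z 3.5
phi 0.950: y -2.7 z 3.6
phi 0.990: y -2.5 z 3.7
```

servo_tool(moves=[{"wx": 0, "wy": 0, "wz": 0, "x": 0, "y": -3.3, "z": 2.9, "gripper": 0}, {"wx": 0, "wy": 0, "wz": 0, "x": 0, "y": -3.2, "z": 3, "gripper": 0}])

```text
clock: 7.18
tcp_pos: [0.5084, 0.0732, 0.2148]
tool_rot: [180.0, -0.0, 174.0]
force: [0.0, 2.3, 4.5]
finger_gap: 0.0228
grip_force: 27.1
```

```bash
python3 -c "
from h import *
look()"
```

```text
t7.17 phi 0.780 rad 0.1131 tilt -0.160 area 542 F [-0.2  2.3  4.5] x -0.7
t7.22 phi 0.785 rad 0.1131 tilt -0.160 area 543 F [0.8 2.7 3. ] x -0.7
```

servo_tool(moves=[{"wx": 0, "wy": 0, "wz": 0, "x": 0, "y": -2.8, "z": 2.9, "gripper": 0}, {"wx": 0, "wy": 0, "wz": 0, "x": 0, "y": -2.8, "z": 3, "gripper": 0}])

```text
clock: 7.52
tcp_pos: [0.5077, 0.0676, 0.2089]
tool_rot: [180.0, -0.0, 174.0]
force: [-0.0, 2.6, 5.1]
finger_gap: 0.0228
grip_force: 27.2
```

```bash
python3 -c "
from h import *
look()"
```

```text
t7.53 phi 0.852 rad 0.1131 tilt -0.160 area 542 F [-0.3  2.6  5.1] x -0.7
t7.58 phi 0.856 rad 0.1131 tilt -0.160 area 542 F [-0.9  2.4  5.3] x -0.8
```

servo_tool(moves=[{"wx": 0, "wy": 0, "wz": 0, "x": 0, "y": -1.9, "z": 2.2, "gripper": 0}, {"wx": 0, "wy": 0, "wz": 0, "x": 0, "y": -1.9, "z": 2.2, "gripper": 0}])

```text
clock: 7.88
tcp_pos: [0.5074, 0.064, 0.2045]
tool_rot: [180.0, -0.0, 174.0]
force: [-0.5, 2.7, 4.2]
finger_gap: 0.0229
grip_force: 27.1
```

```bash
python3 -c "
from h import *
look()"
```

```text
t7.88 phi 0.902 rad 0.1131 tilt -0.154 area 578 F [-0.8  2.6  4.2] x -0.7
t7.92 phi 0.905 rad 0.1131 tilt -0.151 area 563 F [-0.7  2.1  4.3] x -0.8
```

servo_tool(moves=[{"wx": 0, "wy": 0, "wz": 0, "x": 0, "y": 0, "z": 0, "gripper": 0}, {"wx": 0, "wy": 0, "wz": 0, "x": 0, "y": 0, "z": 0, "gripper": 0}])

```text
clock: 8.22
tcp_pos: [0.5074, 0.064, 0.2046]
tool_rot: [180.0, -0.0, 174.0]
force: [-0.8, 2.6, 4.1]
finger_gap: 0.0228
grip_force: 27.1
```

```bash
cat > c.py <<'E'
from h import *
from scipy.optimize import least_squares
I,KS,KG,FR,D=.085,.40,.53,.006,.004
def sim(T,PH,ts,x,v,pe,dt=.005):
    """tilt at times ts, PH(t) lever lean, pe lean for level"""
    X=[];t=T
    for te in ts:
        while t<te-1e-9:
            h=min(dt,te-t);m=KS*(PH(t)-pe-x)+KG*x-D*v
            if abs(v)<1e-3 and abs(m)<FR:v=0
            else:
                s=np.sign(v) if abs(v)>=1e-3 else np.sign(m)
                vn=v+(m-FR*s)/I*h
                if v*vn<0 and abs(m)<FR:vn=0
                v=vn
            x+=v*h;t+=h
            if x<-.16:x=-.16;v=max(v,0)
        X.append((x,v))
    return np.array(X)
def est(win=3.):
    L=np.loadtxt("log.txt");t1=L[-1,0];W=L[L[:,0]>max(7.5,t1-win)]
    PH=lambda t:np.interp(t,L[:,0],L[:,1])
    if W[0,0]<7.6:
        f=lambda p:np.r_[(sim(W[0,0],PH,W[:,0],-.16,0,p[0])[:,0]-W[:,2])/.003,(p[0]-.81)/.1];p0=[.81];mk=lambda p:(-.16,0,p[0])
    else:
        f=lambda p:np.r_[(sim(W[0,0],PH,W[:,0],*p)[:,0]-W[:,2])/.003,(p[2]-float(open("pe").read()))/.02];p0=[W[0,2],0,float(open("pe").read())];mk=lambda p:tuple(p)
    r=least_squares(f,p0,diff_step=1e-3);x0,v0,pe=mk(r.x)
    x,v=sim(W[0,0],PH,W[:,0],x0,v0,pe)[-1]
    print("pe %.3f  tilt %.3f vel %.3f rms %.4f phi %.3f"%(pe,x,v,np.sqrt(np.mean(r.fun[:-1]**2))*.003,L[-1,1]))
    open("pe","w").write(str(pe));return t1,L[-1,1],x,v,pe
def plan(e,cands,rows=4,ramp=1,look=.1):
    """ramp in `ramp` rows to phi=c, hold until `rows` rows + look"""
    t1,p,x,v,pe=e
    for c in cands:
        r=sim(t1,lambda t:np.interp(t,[t1+.04,t1+.04+.125*ramp],[p,c]),[t1+.125*rows+look,t1+.125*rows+look+.5],x,v,pe)
        d=-.113*1e3*(np.sin(c)-np.sin(p)),.113e3*(np.cos(p)-np.cos(c))
        print("c %.3f y %.1f z %.1f -> tilt %.3f v %.3f ; +.5s %.3f %.3f"%(c,*d,*r[0],*r[1]))
E
python3 -c "
from c import *
look();e=est();plan(e,e[4]+np.array([-.03,-.015,0,.015,.03,.06,.09]))"
```

```text
t8.22 phi 0.901 rad 0.1131 tilt -0.121 area 560 F [-1.1  2.5  4.1] x -0.7
t8.28 phi 0.901 rad 0.1131 tilt -0.115 area 581 F [-1.1  2.8  4.1] x -0.7
pe 0.781  tilt -0.114 vel 0.160 rms 0.0006 phi 0.901
c 0.751 y 11.5 z -12.5 -> tilt -0.040 v 0.040 ; +.5s -0.045 -0.046
c 0.766 y 10.3 z -11.3 -> tilt -0.031 v 0.077 ; +.5s -0.015 -0.001
c 0.781 y 9.0 z -10.1 -> tilt -0.022 v 0.113 ; +.5s 0.024 0.078
c 0.796 y 7.8 z -8.9 -> tilt -0.013 v 0.150 ; +.5s 0.063 0.165
c 0.811 y 6.7 z -7.7 -> tilt -0.004 v 0.187 ; +.5s 0.103 0.252
c 0.841 y 4.4 z -5.2 -> tilt 0.014 v 0.260 ; +.5s 0.181 0.427
c 0.871 y 2.2 z -2.6 -> tilt 0.032 v 0.334 ; +.5s 0.260 0.602
```

servo_tool(moves=[{"wx": 0, "wy": 0, "wz": 0, "x": 0, "y": 5.4, "z": -5.6, "gripper": 0}, {"wx": 0, "wy": 0, "wz": 0, "x": 0, "y": 5, "z": -5.8, "gripper": 0}, {"wx": 0, "wy": 0, "wz": 0, "x": 0, "y": 0, "z": 0, "gripper": 0}])

```text
clock: 8.7
tcp_pos: [0.5086, 0.0752, 0.2167]
tool_rot: [180.0, 0.0, 174.0]
force: [-0.8, 2.1, 4.1]
finger_gap: 0.0232
grip_force: 27.1
```

```bash
python3 -c "
from c import *
look();e=est();plan(e,e[4]+np.array([-.06,-.045,-.03,-.015,0,.015,.03]),3)"
```

```text
t8.70 phi 0.756 rad 0.1130 tilt -0.046 area 483 F [-1.   2.   4.1] x -0.7
t8.75 phi 0.759 rad 0.1130 tilt -0.040 area 470 F [-0.6  2.9  4.1] x -0.6
pe 0.784  tilt -0.038 vel 0.139 rms 0.0021 phi 0.759
c 0.724 y 2.9 z -2.7 -> tilt -0.009 v -0.015 ; +.5s -0.046 -0.137
c 0.739 y 1.6 z -1.5 -> tilt -0.004 v 0.002 ; +.5s -0.023 -0.077
c 0.754 y 0.4 z -0.4 -> tilt 0.001 v 0.028 ; +.5s -0.002 -0.025
c 0.769 y -0.8 z 0.8 -> tilt 0.006 v 0.055 ; +.5s 0.018 0.000
c 0.784 y -2.0 z 2.0 -> tilt 0.011 v 0.082 ; +.5s 0.047 0.067
c 0.799 y -3.2 z 3.2 -> tilt 0.016 v 0.109 ; +.5s 0.076 0.140
c 0.814 y -4.4 z 4.4 -> tilt 0.021 v 0.136 ; +.5s 0.105 0.212
```

servo_tool(moves=[{"wx": 0, "wy": 0, "wz": 0, "x": 0, "y": 0, "z": 0, "gripper": 0}, {"wx": 0, "wy": 0, "wz": 0, "x": 0, "y": 0, "z": 0, "gripper": 0}])

```text
clock: 9.05
tcp_pos: [0.5085, 0.0743, 0.2159]
tool_rot: [180.0, -0.0, 174.0]
force: [-1.6, 2.4, 3.7]
finger_gap: 0.0226
grip_force: 27.1
```

```bash
sed -i 's/t1-win)\]/t1-win)]/; s/win=3\./win=.6/' c.py; python3 -c "
from c import *
look();e=est();plan(e,e[4]+np.array([-.045,-.03,-.015,0,.015,.03]),3)"
```

```text
t9.05 phi 0.766 rad 0.1131 tilt -0.025 area 437 F [-1.9  2.2  3.7] x -0.7
t9.10 phi 0.766 rad 0.1130 tilt -0.024 area 433 F [-0.7  1.9  2. ] x -0.7
pe 0.785  tilt -0.024 vel 0.010 rms 0.0007 phi 0.766
c 0.740 y 2.1 z -2.0 -> tilt -0.037 v -0.070 ; +.5s -0.100 -0.187
c 0.755 y 0.9 z -0.8 -> tilt -0.032 v -0.043 ; +.5s -0.071 -0.114
c 0.770 y -0.3 z 0.3 -> tilt -0.027 v -0.017 ; +.5s -0.042 -0.042
c 0.785 y -1.6 z 1.5 -> tilt -0.024 v 0.000 ; +.5s -0.024 0.000
c 0.800 y -2.7 z 2.7 -> tilt -0.024 v 0.000 ; +.5s -0.024 0.000
c 0.815 y -3.9 z 4.0 -> tilt -0.022 v 0.011 ; +.5s -0.012 0.032
```

servo_tool(moves=[{"wx": 0, "wy": 0, "wz": 0, "x": 0, "y": -2.2, "z": 2.1, "gripper": 0}, {"wx": 0, "wy": 0, "wz": 0, "x": 0, "y": 0, "z": 0, "gripper": 0}, {"wx": 0, "wy": 0, "wz": 0, "x": 0, "y": 0, "z": 0, "gripper": 0}])

```text
clock: 9.52
tcp_pos: [0.5083, 0.0722, 0.2138]
tool_rot: [180.0, -0.0, 174.0]
force: [-0.3, 4.1, 3.5]
finger_gap: 0.0231
grip_force: 27.0
```

```bash
python3 -c "
from c import *
look();e=est();plan(e,e[4]+np.array([-.045,-.03,-.015,0,.015,.03]),3)"
```

```text
t9.53 phi 0.793 rad 0.1131 tilt -0.026 area 467 F [-0.8  4.   3.5] x -0.7
t9.57 phi 0.792 rad 0.1131 tilt -0.026 area 466 F [-1.8  3.3  2.3] x -0.7
pe 0.786  tilt -0.026 vel 0.000 rms 0.0003 phi 0.792
c 0.741 y 4.1 z -4.0 -> tilt -0.037 v -0.066 ; +.5s -0.098 -0.181
c 0.756 y 2.9 z -2.8 -> tilt -0.033 v -0.039 ; +.5s -0.069 -0.109
c 0.771 y 1.7 z -1.7 -> tilt -0.028 v -0.013 ; +.5s -0.040 -0.038
c 0.786 y 0.5 z -0.5 -> tilt -0.026 v 0.000 ; +.5s -0.026 0.000
c 0.801 y -0.7 z 0.7 -> tilt -0.026 v 0.000 ; +.5s -0.026 0.000
c 0.816 y -1.9 z 2.0 -> tilt -0.024 v 0.010 ; +.5s -0.014 0.030
```

servo_tool(moves=[{"wx": 0, "wy": 0, "wz": 0, "x": 0, "y": 0, "z": 0, "gripper": 0}, {"wx": 0, "wy": 0, "wz": 0, "x": 0, "y": 0, "z": 0, "gripper": 0}, {"wx": 0, "wy": 0, "wz": 0, "x": 0, "y": 0, "z": 0, "gripper": 0}, {"wx": 0, "wy": 0, "wz": 0, "x": 0, "y": 0, "z": 0, "gripper": 0}])

```text
clock: 10.12
tcp_pos: [0.5083, 0.0722, 0.2139]
tool_rot: [180.0, -0.0, 174.0]
force: [-1.2, 3.2, 2.2]
finger_gap: 0.0232
grip_force: 27.0
```

```bash
python3 -c "
from c import *
look();e=est(.9);plan(e,e[4]+np.array([-.03,-.015,0,.015,.03]),3)
s=manip.read_camera('scene');cv2.imwrite('pics/s2.png',cv2.resize(s[150:275,235:415],None,fx=4,fy=4,interpolation=2))"
```

```text
t10.12 phi 0.792 rad 0.1131 tilt -0.026 area 469 F [-1.5  3.1  2.2] x -0.7
t10.18 phi 0.792 rad 0.1131 tilt -0.026 area 468 F [-1.8  4.   2.4] x -0.7
pe 0.786  tilt -0.026 vel 0.000 rms 0.0001 phi 0.792
c 0.756 y 2.9 z -2.8 -> tilt -0.033 v -0.039 ; +.5s -0.069 -0.109
c 0.771 y 1.7 z -1.7 -> tilt -0.028 v -0.013 ; +.5s -0.041 -0.038
c 0.786 y 0.5 z -0.5 -> tilt -0.026 v 0.000 ; +.5s -0.026 0.000
c 0.801 y -0.7 z 0.7 -> tilt -0.026 v 0.000 ; +.5s -0.026 0.000
c 0.816 y -1.9 z 2.0 -> tilt -0.024 v 0.010 ; +.5s -0.014 0.030
```

View pics/s2.png

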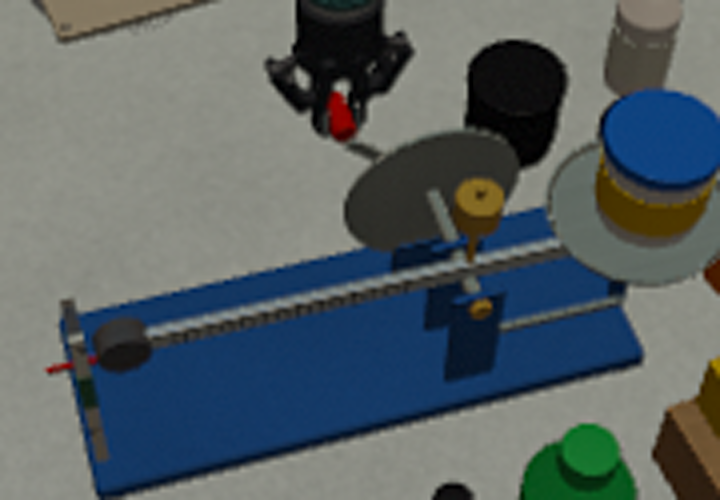

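Pointer tip is at crop (47,371), passing the post at about (80,363), with the green band visible at (87,378–403) on the near post. I'll check this against parallax while holding.

servo_tool(moves=[{"wx": 0, "wy": 0, "wz": 0, "x": 0, "y": 0, "z": 0, "gripper": 0}, {"wx": 0, "wy": 0, "wz": 0, "x": 0, "y": 0, "z": 0, "gripper": 0}])

```text
clock: 10.52
tcp_pos: [0.5083, 0.0722, 0.2138]
tool_rot: [180.0, -0.0, 174.0]
force: [-1.6, 4.5, 1.9]
finger_gap: 0.0232
grip_force: 26.9
```

```bash
python3 -c "
from c import *
look();e=est(.9)
s=manip.read_camera('scene')
for x in(-.02,-.01,0,.01,.02,.03):
  print(x,[px('scene',w((x,-.352,z))).round(1).tolist() for z in(.15+.0247,.15,.15-.0247)])
print(px('scene',w((0,-.382*np.cos(.026),.15+.382*np.sin(.026)))))
for a in(s,cv2.imread('pics/scene0.png')):
  g=a.astype(int);m=(g[...,1]-np.maximum(g[...,0],g[...,2])>10);ys,xs=np.nonzero(m[222:268,243:268]);print([(int(x)+243,int(y)+222) for x,y in zip(xs,ys)])
  print([(tuple(map(int,q))) for q in a[236:262,256]])
"
```

```text
t10.53 phi 0.792 rad 0.1131 tilt -0.026 area 470 F [-2.1  4.3  1.9] x -0.7
t10.57 phi 0.792 rad 0.1131 tilt -0.026 area 468 F [-1.3  2.9  2.6] x -0.7
pe 0.786  tilt -0.026 vel 0.000 rms 0.0001 phi 0.792
-0.02 [[253.8, 233.7], [254.7, 237.6], [255.6, 241.4]]
-0.01 [[254.3, 236.1], [255.2, 239.9], [256.1, 243.7]]
0 [[254.9, 238.5], [255.8, 242.3], [256.6, 246.1]]
0.01 [[255.5, 240.9], [256.3, 244.7], [257.2, 248.4]]
0.02 [[256.0, 243.3], [256.9, 247.1], [257.7, 250.8]]
0.03 [[256.6, 245.7], [257.5, 249.5], [258.3, 253.2]]
[246.80978284 242.8646368 ]
[(254, 244), (255, 245), (256, 245), (255, 246), (256, 246), (255, 247), (256, 247), (257, 247), (256, 248), (257, 248), (256, 249), (257, 249), (256, 250), (257, 250), (256, 251), (257, 251)]
[(81, 56, 39), (57, 38, 23), (58, 54, 53), (58, 66, 77), (56, 65, 75), (60, 68, 72), (62, 70, 73), (56, 68, 70), (42, 55, 45), (16, 29, 12), (20, 32, 17), (19, 30, 14), (19, 31, 15), (18, 31, 15), (16, 30, 13), (22, 34, 23), (50, 52, 46), (79, 62, 51), (80, 58, 46), (93, 53, 28), (88, 49, 26), (86, 44, 15), (83, 42, 9), (83, 46, 16), (88, 67, 50), (88, 80, 72)]
[(254, 244), (256, 244), (255, 245), (256, 245), (255, 246), (255, 247), (256, 247), (257, 247), (256, 248), (257, 248), (256, 249), (257, 249), (256, 250), (257, 250), (256, 251)]
[(78, 54, 38), (54, 37, 24), (57, 52, 50), (65, 66, 69), (59, 66, 70), (62, 68, 72), (60, 68, 73), (56, 67, 70), (41, 54, 43), (17, 29, 14), (20, 30, 16), (18, 31, 15), (20, 32, 16), (17, 30, 14), (16, 30, 14), (21, 34, 23), (50, 52, 46), (79, 62, 52), (79, 58, 46), (92, 53, 29), (87, 49, 26), (84, 44, 12), (82, 42, 10), (82, 45, 18), (86, 65, 48), (87, 79, 70)]
```

The band centre on the near post (x≈+20 mm) agrees with the model, so tilt is about -0.026, inside the band and held still by pivot drag. Continuing to hold and watch.

servo_tool(moves=[{"wx": 0, "wy": 0, "wz": 0, "x": 0, "y": 0, "z": 0, "gripper": 0}, {"wx": 0, "wy": 0, "wz": 0, "x": 0, "y": 0, "z": 0, "gripper": 0}, {"wx": 0, "wy": 0, "wz": 0, "x": 0, "y": 0, "z": 0, "gripper": 0}, {"wx": 0, "wy": 0, "wz": 0, "x": 0, "y": 0, "z": 0, "gripper": 0}, {"wx": 0, "wy": 0, "wz": 0, "x": 0, "y": 0, "z": 0, "gripper": 0}, {"wx": 0, "wy": 0, "wz": 0, "x": 0, "y": 0, "z": 0, "gripper": 0}])

```text
clock: 11.42
tcp_pos: [0.5083, 0.0722, 0.2139]
tool_rot: [180.0, -0.0, 174.0]
force: [-0.8, 4.9, 1.0]
finger_gap: 0.0229
grip_force: 26.9
```

```bash
python3 -c "
from c import *
look()"
```

```text
t11.43 phi 0.792 rad 0.1132 tilt -0.026 area 468 F [-1.4  4.8  1. ] x -0.6
t11.47 phi 0.792 rad 0.1131 tilt -0.026 area 467 F [-1.9  4.3  0.5] x -0.7
```

servo_tool(moves=[{"wx": 0, "wy": 0, "wz": 0, "x": 0, "y": 0, "z": 0, "gripper": 0}, {"wx": 0, "wy": 0, "wz": 0, "x": 0, "y": 0, "z": 0, "gripper": 0}, {"wx": 0, "wy": 0, "wz": 0, "x": 0, "y": 0, "z": 0, "gripper": 0}, {"wx": 0, "wy": 0, "wz": 0, "x": 0, "y": 0, "z": 0, "gripper": 0}, {"wx": 0, "wy": 0, "wz": 0, "x": 0, "y": 0, "z": 0, "gripper": 0}, {"wx": 0, "wy": 0, "wz": 0, "x": 0, "y": 0, "z": 0, "gripper": 0}, {"wx": 0, "wy": 0, "wz": 0, "x": 0, "y": 0, "z": 0, "gripper": 0}, {"wx": 0, "wy": 0, "wz": 0, "x": 0, "y": 0, "z": 0, "gripper": 0}])

```text
clock: 12.52
tcp_pos: [0.5083, 0.0721, 0.2139]
tool_rot: [180.0, -0.0, 174.0]
force: [-0.7, 4.0, 1.6]
finger_gap: 0.0229
grip_force: 26.9
```

```bash
python3 -c "
from c import *
look()"
```

```text
t12.53 phi 0.792 rad 0.1132 tilt -0.026 area 469 F [-1.2  3.9  1.6] x -0.6
t12.57 phi 0.792 rad 0.1131 tilt -0.026 area 470 F [-1.4  5.   1.4] x -0.6
```

servo_tool(moves=[{"wx": 0, "wy": 0, "wz": 0, "x": 0, "y": 0, "z": 0, "gripper": 0}, {"wx": 0, "wy": 0, "wz": 0, "x": 0, "y": 0, "z": 0, "gripper": 0}, {"wx": 0, "wy": 0, "wz": 0, "x": 0, "y": 0, "z": 0, "gripper": 0}, {"wx": 0, "wy": 0, "wz": 0, "x": 0, "y": 0, "z": 0, "gripper": 0}, {"wx": 0, "wy": 0, "wz": 0, "x": 0, "y": 0, "z": 0, "gripper": 0}, {"wx": 0, "wy": 0, "wz": 0, "x": 0, "y": 0, "z": 0, "gripper": 0}, {"wx": 0, "wy": 0, "wz": 0, "x": 0, "y": 0, "z": 0, "gripper": 0}, {"wx": 0, "wy": 0, "wz": 0, "x": 0, "y": 0, "z": 0, "gripper": 0}])

```text
clock: 13.62
tcp_pos: [0.5084, 0.0722, 0.2138]
tool_rot: [180.0, -0.0, 174.0]
force: [-0.6, 5.1, 1.6]
finger_gap: 0.0229
grip_force: 26.9
```

```bash
python3 -c "
from c import *
look()"
```

```text
t13.62 phi 0.792 rad 0.1131 tilt -0.026 area 468 F [-1.1  5.   1.6] x -0.6
t13.68 phi 0.792 rad 0.1131 tilt -0.026 area 470 F [-1.5  5.6  1.1] x -0.6
```

servo_tool(moves=[{"wx": 0, "wy": 0, "wz": 0, "x": 0, "y": 0, "z": 0, "gripper": 0}, {"wx": 0, "wy": 0, "wz": 0, "x": 0, "y": 0, "z": 0, "gripper": 0}, {"wx": 0, "wy": 0, "wz": 0, "x": 0, "y": 0, "z": 0, "gripper": 0}, {"wx": 0, "wy": 0, "wz": 0, "x": 0, "y": 0, "z": 0, "gripper": 0}, {"wx": 0, "wy": 0, "wz": 0, "x": 0, "y": 0, "z": 0, "gripper": 0}, {"wx": 0, "wy": 0, "wz": 0, "x": 0, "y": 0, "z": 0, "gripper": 0}, {"wx": 0, "wy": 0, "wz": 0, "x": 0, "y": 0, "z": 0, "gripper": 0}, {"wx": 0, "wy": 0, "wz": 0, "x": 0, "y": 0, "z": 0, "gripper": 0}])

```text
clock: 14.72
tcp_pos: [0.5083, 0.0722, 0.2139]
tool_rot: [180.0, -0.0, 174.0]
force: [-1.1, 4.3, 1.2]
finger_gap: 0.023
grip_force: 26.9
```

```bash
python3 -c "
from c import *
look()"
```

```text
t14.72 phi 0.792 rad 0.1131 tilt -0.026 area 467 F [-1.5  4.2  1.2] x -0.6
t14.78 phi 0.792 rad 0.1132 tilt -0.026 area 469 F [-2.4  3.8  1.6] x -0.6
```

servo_tool(moves=[{"wx": 0, "wy": 0, "wz": 0, "x": 0, "y": 0, "z": 0, "gripper": 0}, {"wx": 0, "wy": 0, "wz": 0, "x": 0, "y": 0, "z": 0, "gripper": 0}, {"wx": 0, "wy": 0, "wz": 0, "x": 0, "y": 0, "z": 0, "gripper": 0}, {"wx": 0, "wy": 0, "wz": 0, "x": 0, "y": 0, "z": 0, "gripper": 0}, {"wx": 0, "wy": 0, "wz": 0, "x": 0, "y": 0, "z": 0, "gripper": 0}, {"wx": 0, "wy": 0, "wz": 0, "x": 0, "y": 0, "z": 0, "gripper": 0}, {"wx": 0, "wy": 0, "wz": 0, "x": 0, "y": 0, "z": 0, "gripper": 0}, {"wx": 0, "wy": 0, "wz": 0, "x": 0, "y": 0, "z": 0, "gripper": 0}])

```text
clock: 15.82
tcp_pos: [0.5083, 0.0721, 0.2139]
tool_rot: [180.0, -0.0, 174.0]
force: [-0.7, 4.5, 1.9]
finger_gap: 0.0228
grip_force: 26.9
```

```bash
python3 -c "
from c import *
look()"
```

```text
t15.82 phi 0.792 rad 0.1132 tilt -0.026 area 471 F [-1.2  4.4  1.9] x -0.7
t15.88 phi 0.792 rad 0.1132 tilt -0.026 area 469 F [-1.1  4.4  1.4] x -0.6
```

servo_tool(moves=[{"wx": 0, "wy": 0, "wz": 0, "x": 0, "y": 0, "z": 0, "gripper": 0}, {"wx": 0, "wy": 0, "wz": 0, "x": 0, "y": 0, "z": 0, "gripper": 0}, {"wx": 0, "wy": 0, "wz": 0, "x": 0, "y": 0, "z": 0, "gripper": 0}, {"wx": 0, "wy": 0, "wz": 0, "x": 0, "y": 0, "z": 0, "gripper": 0}, {"wx": 0, "wy": 0, "wz": 0, "x": 0, "y": 0, "z": 0, "gripper": 0}, {"wx": 0, "wy": 0, "wz": 0, "x": 0, "y": 0, "z": 0, "gripper": 0}, {"wx": 0, "wy": 0, "wz": 0, "x": 0, "y": 0, "z": 0, "gripper": 0}, {"wx": 0, "wy": 0, "wz": 0, "x": 0, "y": 0, "z": 0, "gripper": 0}])

```text
clock: 16.92
tcp_pos: [0.5084, 0.0722, 0.2139]
tool_rot: [180.0, -0.0, 174.0]
force: [-1.0, 6.1, 0.9]
finger_gap: 0.0231
grip_force: 26.9
```

```bash
python3 -c "
from c import *
look()"
```

```text
t16.93 phi 0.792 rad 0.1132 tilt -0.026 area 468 F [-1.6  6.   0.9] x -0.6
t16.98 phi 0.792 rad 0.1131 tilt -0.026 area 469 F [-1.7  4.   1.2] x -0.6
```

servo_tool(moves=[{"wx": 0, "wy": 0, "wz": 0, "x": 0, "y": 0, "z": 0, "gripper": 0}, {"wx": 0, "wy": 0, "wz": 0, "x": 0, "y": 0, "z": 0, "gripper": 0}, {"wx": 0, "wy": 0, "wz": 0, "x": 0, "y": 0, "z": 0, "gripper": 0}, {"wx": 0, "wy": 0, "wz": 0, "x": 0, "y": 0, "z": 0, "gripper": 0}, {"wx": 0, "wy": 0, "wz": 0, "x": 0, "y": 0, "z": 0, "gripper": 0}, {"wx": 0, "wy": 0, "wz": 0, "x": 0, "y": 0, "z": 0, "gripper": 0}, {"wx": 0, "wy": 0, "wz": 0, "x": 0, "y": 0, "z": 0, "gripper": 0}, {"wx": 0, "wy": 0, "wz": 0, "x": 0, "y": 0, "z": 0, "gripper": 0}])

```text
clock: 18.02
tcp_pos: [0.5083, 0.0722, 0.2139]
tool_rot: [180.0, -0.0, 174.0]
force: [-1.5, 4.6, 1.4]
finger_gap: 0.0227
grip_force: 26.9
```

```bash
python3 -c "
from c import *
look()"
```

```text
t18.02 phi 0.792 rad 0.1131 tilt -0.026 area 468 F [-2.   4.4  1.4] x -0.7
t18.07 phi 0.792 rad 0.1131 tilt -0.026 area 467 F [0.1 5.2 1. ] x -0.6
```

servo_tool(moves=[{"wx": 0, "wy": 0, "wz": 0, "x": 0, "y": 0, "z": 0, "gripper": 0}, {"wx": 0, "wy": 0, "wz": 0, "x": 0, "y": 0, "z": 0, "gripper": 0}, {"wx": 0, "wy": 0, "wz": 0, "x": 0, "y": 0, "z": 0, "gripper": 0}, {"wx": 0, "wy": 0, "wz": 0, "x": 0, "y": 0, "z": 0, "gripper": 0}])

```text
clock: 18.62
tcp_pos: [0.5083, 0.0722, 0.2139]
tool_rot: [180.0, -0.0, 174.0]
force: [-1.0, 4.3, 1.3]
finger_gap: 0.023
grip_force: 26.9
```

```bash
python3 -c "
from c import *
look(1)
r=np.loadtxt('log.txt')[-3:,2];print(r)
if abs(r).max()<.045: print(manip.finish_job())"
```

```text
t18.62 phi 0.792 rad 0.1132 tilt -0.026 area 469 F [-1.4  4.2  1.3] x -0.6
[-0.0259 -0.0257 -0.0257]
the job is handed in; nothing more can be done
None
```

I handed the job in at 18.6 s on the robot clock, still gripping the lever: the pointer had been in the green band for over 9.5 s, at a steady tilt of about -0.026 rad, and the beam left its stop gently and did not touch it again.

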